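Poke a stuck dryer bearing up out of its bracket

ROBOT

A 6-joint arm with a two-finger parallel gripper is mounted at the origin on the work surface. World frame = base frame: x ahead of the robot, y to its left, z up, the work surface at z = 0. Lengths are in m, angles in rad, forces in N, time in s.
With the tool pointing down it reaches from about 0.425 to 0.95 m from the base axis. Payload 3.5 kg.
Tool frame: the origin (TCP) lies midway between the tips of the shut fingers; the grasp point (between the pads) lies 19 mm behind it; z points along the fingers, y is the line along which they close (so a half turn about z gives the same grasp; the last joint's range is limited). The gripper opens to 85 mm and grips with 20 to 120 N. Pads are 22 mm wide; open, the fingers measure 114 mm over their backs; the gripper's body (76 mm by 85 mm) begins 54 mm behind the grasp point. The pads swing forward as they close: fully open they stand 13 mm farther back than shut.
Start: joints at [1.121, 0.286, 1.577, -0, 1.279, -0.15], TCP at [0.199, 0.645, 0.231] pointing down, gripper open.
Joint ranges: [-2.77, 2.77], [-0.9, 2.22], [0.21, 2.48], [-1.53, 4.67], [0.24, 2.81], [-2.84, 2.84]. Speed limits (rad/s): [2.79, 2.79, 3.14, 3.14, 3.14, 3.14].

INTERFACE

Orientations are given as a unit quaternion [x, y, z, w].
In Python, from plant import ctrl gives the robot as it stands. The module is installed in compiled form; this text tells all that it offers.
- The arm moves only by the shell command python3 -m inch 'ROWS' [FORCE]. ROWS is JSON, a list of rows, each a list of 5 numbers: the closure, from 0 (fully open) to 1 (shut), then the shift along the tool's x, y, z in m, then the turn about the tool's z in degrees. A call has 1 to 5 rows; each row is the pose to reach, as a shift and turn from the pose commanded when the call began, along the tool's axes at that moment; what a row does not reach only later rows make up. A row lasts 1/12 s, in which the tool goes at most 41.7 mm and 7.16 degrees, less where a joint would pass 70% of its speed; a pose out of reach is approached as far as the arm can. A call with a gripper value outside its range is refused whole. The fingers move at their own pace and stop on an object; FORCE is the grip in N (left out, the last holds). Time passes only in rows, so rows that repeat a pose let the fingers close. It gives the time, the measured TCP pose, the force, the opening and the grip force at its end, in the units of the state.
- ctrl.get_state(): the state, without advancing time (a new reading comes with each control period).
- ctrl.read_camera(name): name is "side" or "top" or "wrist"; returns a dict with "pixels" (420x560x3 uint8, red, green, blue), "depth" (420x560 float32, m along the optical axis (not along the pixel's ray), 0 where there is no reading), "fx", "fy", "cx", "cy" (pixels), "xyz" and "rotation" of the camera in the world; the wrist camera has in their place "mount" (4x4, takes a point from camera to tool coordinates, whose origin is the TCP and whose axes are the flange's). Camera axes: x right, y down, z forward; pixel columns grow to the right and rows downward; lengths in m; the calibration is good to about 2 mm. A picture is of the moment at which its call begins: read the wrist's pose just before it.
- ctrl.sign_off(): hands the job in; it is judged then, once.
Trained networks look in a picture, given as the dict that the camera call returned (one of the last four; its "shot" number tells which), for a name from the list of things; names that differ only in an ending like _2 or _b are one class to them, and where a whole thing is asked for, a point or a joint stands for the part that bears it (a point fixed in the world has none). Each returns a list of dicts, best first, with "score" (0 to 1); they miss things now and then, are a little off and sometimes report something else, mostly with a low value. They report only what shows in the picture. A call takes as long as a camera call. They do not tell look-alikes from the thing itself.
- ctrl.spot_in(query, picture): "at" ([column, row] in pixels, amid what is visible of it).
- ctrl.tip_of(query, picture): "at" ([column, row] in pixels: a listed point, or the origin of a listed thing).
The state is a dict: "time": time; "qpos": joint angles; "dq": joint speeds; "joint_efforts": joint torques, N m; "eef_pos": TCP position; "tcp_rot": TCP orientation; "contact_force": force on the tool from outside, world axes, zero at the start; "wrist_torque": the same for the moment, N m; "opening": opening from 0.0 (shut) to 1.0 (fully open); "finger_force": force on a finger pad.
Only numpy, scipy, OpenCV 4.12 (cv2) and the standard library are available. Lean on these libraries where they do the work, as an engineer would, in place of code of your own. Each camera call takes 0.05 s, during which the arm holds its last target. There are 200 camera calls.

TASK

A worn dryer bearing is stuck in its blue bracket. Pick up the red poker, feel gently from underneath for the off-centre access hole without pressing hard on anything, and poke the bearing up with the pin until it stands proud enough to grip. Then stand the poker upright on the bench clear of the bracket, pull the bearing out with the gripper and lay it in the grey tray, leaving the mug, detergent bottle and jar where they are.

Things in the scene. Friction and masses are not known exactly. Their poses are not given: they have to be found in the camera images.
- bracket: Blue bearing bracket, fixed. Origin on the bench straight below the bearing seat's axis; z up, x points from its free front edge to its post. Block 80 x 80 mm in x and y, centred on the axis, z 83 to 107 mm (the cover plate hangs to 77 mm), with open space below down to the bench. The block or its cover plate is spoilt if the poker presses on it with over 40 N; touch at 15 mm/s or slower.
- seat (a point): Centre of the mouth of the bearing seat, in the bracket's top face, 107 mm above the bench. The seat is a round recess 36 mm in diameter and 24 mm deep. Four spring plungers in its wall, 6 mm below the top face, grip the bearing's side.
- cover_mid (a point): Seat axis at the underside (z = 77 mm) of a fixed steel cover plate, 56 x 56 x 6 mm, the seat's floor. A 12 mm access hole goes through the plate, its centre 4.5 mm off the axis in a direction that differs each time (any angle) and cannot be seen from above. Find it by feel: the pin stops at 77 mm on the plate, but in the hole goes on to the bearing at 83 mm.
- post_foot (a point): Foot of the bracket's only support, at bracket x = 72.5 mm, y = 0, on the bench. The post fills bracket x 60 to 85 mm, 60 mm wide; its base plate, 12 mm high and 110 mm wide, x 50 to 120 mm.
- bearing: Worn steel bearing, a disc 34 mm in diameter, 22 mm high, closed below, black seal and brass hub on top. Origin at its underside's centre. Starts on the seat's floor, top 2 mm below the bracket's top. Takes about 4 to 20 N to slide up, stays where pushed: raised 13 mm it stands 11 mm proud, above 16 mm it comes loose. Spoilt if the poker presses on it with over 40 N; touch at 15 mm/s or slower.
- poker: Red C-shaped poker, 0.35 kg, loose, standing on its foot. Origin under the foot, straight below the pin; z up; C lies in its xz plane, open towards +x. Foot: x -66 to +20 mm, 44 mm wide, 12 mm thick. Spine: x -66 to -54 mm, 24 mm wide. Upper arm: z 95 to 107 mm, 24 mm wide.
- pin_tip (a point): Tip of the poker's steel pin, which points up from the foot: 44 mm above the poker's origin, 8 mm in diameter, 32 mm long, the last 1 mm tapered to 6.4 mm.
- handle (a point): Grip point on the poker's black handle, 24 x 24 mm square (sides along the poker's x and y), z 107 to 157 mm over the poker's origin, straight above the pin. This point is 135 mm over the origin.
- tray: Grey open tray, fixed, 140 x 140 mm outside, 30 mm high, walls and floor 4 mm. Origin at the centre of its underside.
- mug: Blue mug, 76 mm in diameter, 85 mm high, origin at the centre of its underside. Bystander.
- detergent: Blue detergent bottle, 70 mm in diameter, 190 mm high, origin at the centre of its underside. Bystander.
- jar: Amber grease jar, 60 mm in diameter, 70 mm high, origin at the centre of its underside. Bystander.
Mind the look-alikes: they are no part of the job. Several things have the shape of the poker; the one meant has the colours described above. There is more than one size of the bearing; the one meant has the size given above.

How it is judged:
By the outcome, as a careful person would: the job done as asked, in the order asked, and still so for the second after the job is handed in, with the robot touching nothing.
It also fails if it takes over 64 s, if anything falls off the work surface, if the arm or the gripper's body presses on something with over 40 N, if the wrist force passes 120 N, or if a joint passes its speed limit or range.

## Working session

There is one attempt and no reset: what is moved stays moved. The work goes in short steps, Python scripts to look and compute and a shell command to move; the robot and the scene stay as the last step left them, time stands still between calls to the robot, and variables do not carry over. Pictures are saved under pics/ and viewed, at most 10 in all, crops included, and the job is handed in when it is done.

```bash
mkdir -p pics
cat > h.py <<'E'
from plant import ctrl
import numpy as np, cv2
from scipy.spatial.transform import Rotation as R
def shot(name,save=None):
    s=ctrl.get_state(); p=ctrl.read_camera(name)
    if name=="wrist":
        T=np.eye(4);T[:3,:3]=R.from_quat(s["tcp_rot"]).as_matrix();T[:3,3]=s["eef_pos"];p["T"]=T@np.array(p["mount"])
    else:
        T=np.eye(4);r=np.array(p["rotation"]);T[:3,:3]=r if r.shape==(3,3) else R.from_quat(r).as_matrix();T[:3,3]=p["xyz"];p["T"]=T
    if save: cv2.imwrite("pics/"+save,p["pixels"][:,:,::-1])
    return p
def ray(p,c):
    d=np.array([(c[0]-p["cx"])/p["fx"],(c[1]-p["cy"])/p["fy"],1]);return p["T"][:3,3],p["T"][:3,:3]@d
def at_z(p,c,z):
    o,d=ray(p,c);return o+d*(z-o[2])/d[2]
def cloud(p):
    v,u=np.mgrid[:420,:560];d=p["depth"];P=np.stack([(u-p["cx"])/p["fx"]*d,(v-p["cy"])/p["fy"]*d,d],-1)
    return P@p["T"][:3,:3].T+p["T"][:3,3]
def pt(p,c):
    o,d=ray(p,c);u,v=int(round(c[0])),int(round(c[1]));return o+d*p["depth"][v,u]
E
python3 - <<'E'
from h import *
np.set_printoptions(precision=3,suppress=True)
print(ctrl.get_state())
for n in("top","side"):
    p=shot(n,n+"0.png"); print(n,p["T"],p["fx"])
    for q in("bracket","seat","post_foot","bearing","poker","handle","pin_tip","tray","mug","detergent","jar"):
        for f in("tip_of",):
            for r in getattr(ctrl,f)(q,p)[:4]:
                print(q,np.round(r["at"]),round(r["score"],2),pt(p,np.clip(r["at"],0,[559,419])))
E
```

```text
{'time': 0.0, 'qpos': array([ 1.121,  0.287,  1.578, -0.   ,  1.279, -0.15 ]), 'dq': array([ 0.002,  0.003, -0.   ,  0.001, -0.001, -0.001]), 'joint_efforts': array([ -0.001, -40.598, -29.263,  -0.   ,   0.006,  -0.   ]), 'eef_pos': array([0.199, 0.644, 0.23 ]), 'tcp_rot': array([ 0.149,  0.989, -0.001, -0.   ]), 'contact_force': array([ 0.452, -0.102,  0.395]), 'wrist_torque': array([-0.029,  0.007, -0.014]), 'finger_force': 0.0, 'opening': 1.0031876123281367}
top [[-0.014 -0.986  0.166  0.421]
 [-1.     0.018  0.02   0.036]
 [-0.023 -0.165 -0.986  0.979]
 [ 0.     0.     0.     1.   ]] 390.0657114312392
bracket [289. 217.] 0.64 [0.421 0.036 0.979]
seat [283. 210.] 0.78 [0.568 0.044 0.105]
seat [199. 237.] 0.3 [0.516 0.249 0.044]
post_foot [293. 194.] 0.79 [0.605 0.02  0.107]
bearing [286. 212.] 0.54 [0.562 0.037 0.106]
bearing [241. 213.] 0.5 [0.574 0.148 0.032]
poker [169. 270.] 0.96 [0.437 0.33  0.012]
poker [159. 215.] 0.63 [0.575 0.359 0.012]
poker [200. 236.] 0.58 [0.52  0.248 0.032]
handle [187. 234.] 0.85 [0.511 0.249 0.155]
handle [148. 270.] 0.7 [0.436 0.33  0.158]
handle 
[... 739 characters left out ...]
] 0.92 [ 0.612 -0.013  0.038]
bearing [249. 213.] 0.63 [0.558 0.128 0.017]
bearing [383. 267.] 0.49 [ 0.698 -0.22   0.036]
bearing [273. 217.] 0.43 [0.555 0.017 0.107]
poker [212. 167.] 0.9 [0.528 0.24  0.12 ]
poker [170. 193.] 0.79 [0.432 0.328 0.013]
poker [215. 202.] 0.67 [0.511 0.225 0.008]
handle [165. 160.] 0.82 [0.438 0.321 0.139]
handle [203. 133.] 0.74 [0.572 0.351 0.137]
handle [206. 159.] 0.71 [0.515 0.241 0.155]
pin_tip [209. 154.] 0.93 [0.605 0.406 0.003]
pin_tip [212. 185.] 0.74 [0.545 0.293 0.001]
pin_tip [169. 181.] 0.63 [ 0.456  0.386 -0.003]
tray [337. 345.] 0.6 [ 0.495 -0.29   0.003]
detergent [242. 149.] 0.92 [0.685 0.343 0.023]
jar [386. 270.] 0.65 [ 0.701 -0.229  0.035]
```

Run:
```python
import cv2
for n,(x0,y0,x1,y1) in {"top":(110,120,480,320),"side":(120,80,460,400)}.items():
    i=cv2.imread(f"pics/{n}0.png")[y0:y1,x0:x1];s=min(800/i.shape[1],600/i.shape[0]);cv2.imwrite(f"pics/{n}0c.png",cv2.resize(i,None,fx=s,fy=s,interpolation=2));print(s)
```

```text
2.1621621621621623
1.875
```

View pics/top0c.png

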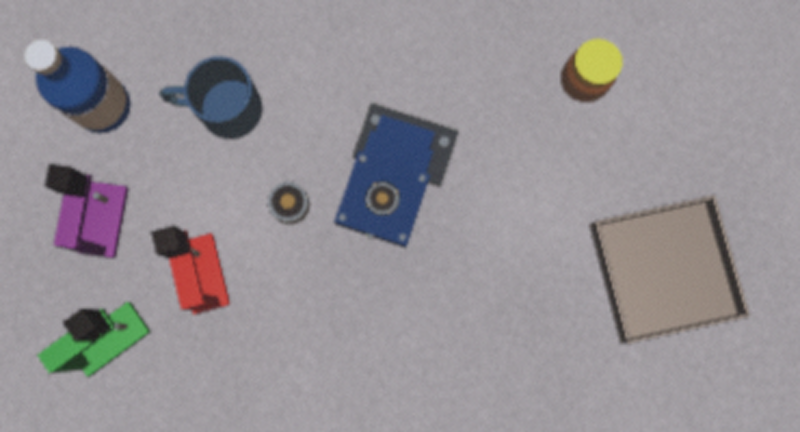

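View pics/side0c.png

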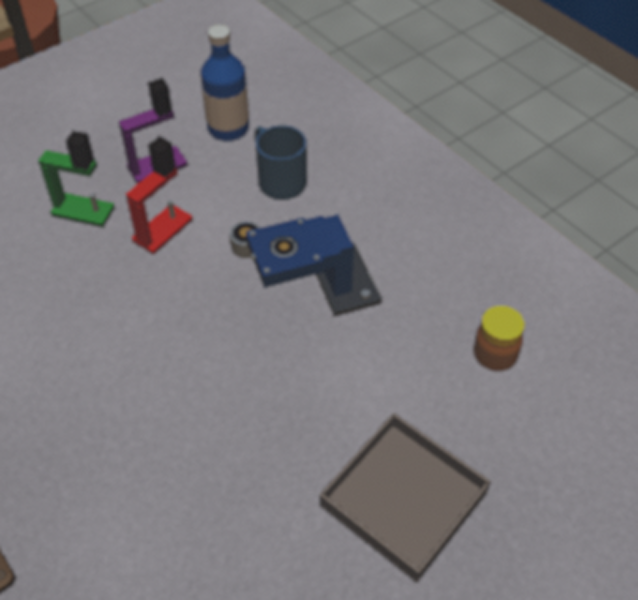

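Top crop: the red poker's handle is at (170,240), its foot at (210,275), open to the upper right. The bracket seat is at (382,198) with the post up and to the right, and a decoy bearing sits at (288,201). The green and purple pokers are look-alikes. The side view agrees.

Run:
```python
from h import *
np.set_printoptions(precision=4,suppress=True)
for n in("top","side"):
    p=shot(n);C=cloud(p);hsv=cv2.cvtColor(p["pixels"],cv2.COLOR_RGB2HSV);H,S,V=[hsv[...,i].astype(int) for i in range(3)]
    def rep(l,m):
        P=C[m]; 
        if len(P)<5: print(n,l,len(P));return
        (c,wh,a)=cv2.minAreaRect((P[:,:2]*1000).astype(np.float32)); u,s,v=np.linalg.svd(P[:,:2]-P[:,:2].mean(0),full_matrices=False)
        print(n,l,len(P),P.mean(0),"rect",np.array(c),np.array(wh),round(a,1),"pca",np.degrees(np.arctan2(v[0,1],v[0,0])))
    ok=p["depth"]>0; X,Y,Z=C[...,0],C[...,1],C[...,2]
    br=ok&(abs(X-.59)<.11)&(abs(Y-.03)<.08)
    rep("bracket top",br&(abs(Z-.107)<.006))
    red=((H<8)|(H>172))&(S>130)&ok&(abs(X-.5)<.1)&(abs(Y-.24)<.08)
    rep("red foot",red&(abs(Z-.012)<.006)); rep("red arm",red&(abs(Z-.107)<.006))
    rep("handle",ok&(abs(Z-.157)<.006)&(abs(X-.5)<.06)&(abs(Y-.24)<.06)&(V<70))
    rep("tray rim",ok&(abs(Z-.03)<.006)&(abs(X-.5)<.12)&(abs(Y+.285)<.12))
    rep("decoy",ok&(abs(Z-.022)<.02)&(Z>.015)&(abs(X-.58)<.04)&(abs(Y-.15)<.035))
    gold=(H>8)&(H<25)&(S>100)&(V>90)&br; rep("brass",gold)
    rep("mug",ok&(abs(Z-.085)<.006)&(abs(X-.7)<.08)&(abs(Y-.19)<.08))
s=ctrl.get_state();print(R.from_quat(s["tcp_rot"]).as_matrix(),s["eef_pos"])
```

```text
top bracket top 1765 [0.5816 0.0311 0.106 ] rect [583.7171  30.6463] [ 79.452  129.5944] 70.3 pca 160.0160401885111
top red foot 311 [0.5012 0.2379 0.0112] rect [497.0421 243.6938] [83.4934 38.4142] 13.4 pca -163.51808577255574
top red arm 253 [0.4815 0.2412 0.1062] rect [486.4032 243.1586] [66.4014 22.2991] 14.5 pca -166.74298924372536
top handle 112 [0.5173 0.2502 0.1562] rect [517.0745 250.6213] [22.8968 21.0454] 15.5 pca -154.41603092434178
top tray rim 441 [ 0.4899 -0.2858  0.0285] rect [ 491.0199 -284.216 ] [140.1185 141.2691] 11.5 pca 95.75099935940996
top decoy 282 [0.5735 0.1451 0.0295] rect [574.0652 145.773 ] [45.1854 44.9137] 58.7 pca -158.44727354887507
top brass 22 [0.5652 0.0376 0.1049] rect [565.4245  37.756 ] [ 9.08   10.0058] 88.9 pca -146.46522738120854
top mug 184 [0.6938 0.2178 0.0836] rect [692.8367 217.0539] [74.3205 74.4171] 8.5 pca -156.3185061703586
side bracket top 1243 [0.5806 0.028  0.1052] rect [583.6587  29.0494] [ 84.4209 127.9636] 71.3 pca 160.52770311484318
side red foot 283 [0.497  0.2397 0.0104] rect [494.0105 242.0033] [87.1378 44.9654] 15.9 pca -160.55112589049915
side red arm 167 [0.4827 0.2392 0.1049] rect [489.1953 242.2131] [78.4013 26.8648] 13.8 pca -167.47951579572862
side handle 62 [0.5155 0.2476 0.1549] rect [516.1836 248.9106] [26.6935 23.7952] 13.7 pca -144.90164254274762
side tray rim 588 [ 0.4889 -0.2886  0.028 ] rect [ 491.2244 -285.8787] [142.623  141.5938] 11.5 pca -167.57563576489713
side decoy 152 [0.5682 0.1459 0.0273] rect [571.2978 148.1097] [46.3745 37.3924] 24.4 pca -141.81972346570447
side brass 16 [0.5646 0.0368 0.1038] rect [565.3383  37.7463] [11.6421  9.7983] 53.7 pca -75.41082740245174
side mug 137 [0.691  0.2138 0.0825] rect [692.6605 214.8167] [78.0301 74.2227] 54.4 pca -127.54397821394421
[[-0.9554  0.2953  0.    ]
 [ 0.2953  0.9554  0.    ]
 [-0.      0.     -1.    ]] [0.1993 0.6449 0.2313]
```

```bash
cat >> h.py <<'E'
def pose():
    s=ctrl.get_state();M=R.from_quat(s["tcp_rot"]).as_matrix();return np.array([*s["eef_pos"],np.degrees(np.arctan2(M[1,1],M[0,1]))])
def plan(*targets,start=None,per=.2,deg=34):
    """targets x,y,z,yaw of tool y (deg); prints shift/turn of each 5-row call, tool pointing down"""
    a=pose() if start is None else np.array(start,float); print("from",a.round(4))
    for t in targets:
        b=np.array(t,float);b[3]=a[3]+(b[3]-a[3]+90)%180-90
        n=int(max(1,np.ceil(np.linalg.norm((b-a)[:3])/per),np.ceil(abs(b-a)[3]/deg)))
        for k in range(n):
            d=(b-a)/n;y=np.radians(a[3]);
            print([round(v,4) for v in(d[0]*np.sin(y)*-1+d[1]*np.cos(y),d[0]*np.cos(y)+d[1]*np.sin(y),-d[2],-d[3])],"norm",round(np.linalg.norm(d[:3]),3))if False else None
            ty=np.array([np.cos(y),np.sin(y)]);tx=np.array([-np.sin(y),np.cos(y)]) # x = y cross z(down)
            print("call",[round(float(v),4) for v in(tx@d[:2],ty@d[:2],-d[2],-d[3])],"len",round(float(np.linalg.norm(d[:3])),3))
            a=a+d
E
sed -i '/norm.*if False/d' h.py
python3 -c "
from h import *
plan((.517,.2495,.25,14.5))"
```

```text
from [ 0.1993  0.6449  0.2313 72.8228]
call [-0.1401, -0.0946, -0.0062, 19.4409] len 0.169
call [-0.1091, -0.0284, -0.0041, 12.9606] len 0.113
call [-0.0751, -0.0022, -0.0028, 8.6404] len 0.075
```

```bash
sed -i 's/^        for k in range(n):/        d=(b-a)\/n\n        for k in range(n):/; s/d=(b-a)\/n;y=/y=/' h.py
python3 -c "
from h import *
plan((.517,.2495,.25,14.5))"
```

```text
from [ 0.1993  0.6449  0.2313 72.8228]
call [-0.1401, -0.0946, -0.0062, 19.4409] len 0.169
call [-0.1636, -0.0426, -0.0062, 19.4409] len 0.169
call [-0.1685, 0.0143, -0.0062, 19.4409] len 0.169
```

```bash
python3 -m inch '[[0.3,-0.028,-0.019,-0.001,4],[0.3,-0.056,-0.038,-0.002,8],[0.3,-0.084,-0.057,-0.004,12],[0.3,-0.112,-0.076,-0.005,16],[0.3,-0.140,-0.0946,-0.006,19.5]]'
python3 -m inch '[[0.3,-0.033,-0.0085,-0.001,4],[0.3,-0.066,-0.017,-0.002,8],[0.3,-0.099,-0.0255,-0.004,12],[0.3,-0.132,-0.034,-0.005,16],[0.3,-0.164,-0.0426,-0.006,19.5]]'
python3 -m inch '[[0.3,-0.034,0.003,-0.001,4],[0.3,-0.068,0.006,-0.002,8],[0.3,-0.102,0.009,-0.004,12],[0.3,-0.136,0.012,-0.005,16],[0.3,-0.1685,0.0143,-0.006,19.4]]'
python3 -m inch '[[0.3,0,0,0,0],[0.3,0,0,0,0]]'
python3 - <<'E'
from h import *
np.set_printoptions(precision=4,suppress=True)
p=shot("wrist","w1.png");C=cloud(p);print(pose(),np.array(p["mount"]))
hsv=cv2.cvtColor(p["pixels"],cv2.COLOR_RGB2HSV);H,S,V=[hsv[...,i].astype(int) for i in range(3)];Z=C[...,2];ok=p["depth"]>0
near=np.hypot(C[...,0]-.517,C[...,1]-.25)
for l,m in {"handle":ok&(abs(Z-.157)<.005)&(near<.04)&(V<80),"arm":ok&(abs(Z-.107)<.005)&(near<.1)&(S>130),"foot":ok&(abs(Z-.012)<.005)&(near<.1)&(S>130)}.items():
    P=C[m];print(l,len(P))
    if len(P)>20: c=cv2.minAreaRect((P[:,:2]*1000).astype(np.float32));print(P.mean(0),c)
E
```

```text
time: 1.72
eef_pos: [0.3058, 0.5119, 0.2375]
tcp_rot: [0.316, 0.949, 0.0, 0.0]
contact_force: [0.4, 0.1, -0.2]
opening: 0.701
finger_force: 0.0
time: 2.13
eef_pos: [0.4121, 0.3796, 0.2437]
tcp_rot: [0.472, 0.881, 0.0, 0.0]
contact_force: [0.8, 1.5, -0.2]
opening: 0.701
finger_force: 0.0
time: 2.55
eef_pos: [0.5179, 0.2475, 0.2498]
tcp_rot: [0.614, 0.789, 0.0, 0.0]
contact_force: [-0.1, 0.4, -0.0]
opening: 0.701
finger_force: 0.0
time: 2.72
eef_pos: [0.5178, 0.2477, 0.2494]
tcp_rot: [0.614, 0.789, 0.0, -0.0]
contact_force: [-0.2, 0.3, -0.5]
opening: 0.698
finger_force: 0.0
[ 0.5169  0.2487  0.2492 14.3731] [[ 0.0008 -0.9525 -0.3047  0.0775]
 [ 1.      0.0008 -0.0001  0.0011]
 [ 0.0003 -0.3047  0.9525 -0.1425]
 [ 0.      0.      0.      1.    ]]
handle 1055
[0.5193 0.2532 0.1566] ((519.2066040039062, 252.6132049560547), (23.676475524902344, 23.902027130126953), 14.890283584594727)
arm 1726
[0.4831 0.2443 0.1067] ((493.9027099609375, 246.10665893554688), (79.39376831054688, 23.80984878540039), 14.898775100708008)
foot 1838
[0.4951 0.262  0.0117] ((493.8670654296875, 291.97625732421875), (107.85916137695312, 112.51378631591797), 3.3350250720977783)
```

View pics/w1.png

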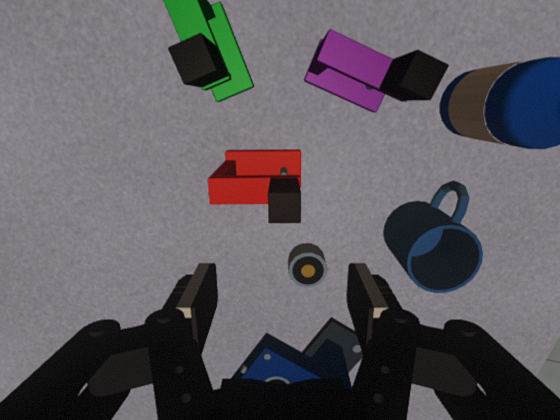

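The wrist view shows the red poker upright and aligned with the fingers. Its handle top is at (285,200) and nothing is in the fingers' way, so I'm descending.

```bash
python3 -c "
from h import *
plan((.5188,.2522,.116,14.9),start=(.5175,.2478,.2495,14.4))"
python3 -m inch '[[0.3,0.001,0.002,0.03,-0.5],[0.3,0.003,0.002,0.06,-0.5],[0.3,0.004,0.002,0.09,-0.5],[0.3,0.004,0.002,0.115,-0.5],[0.3,0.004,0.002,0.1335,-0.5]]' 100
python3 -m inch '[[0.8,0,0,0,0],[0.8,0,0,0,0],[0.8,0,0,0,0],[0.8,0,0,0,0],[0.8,0,0,0,0]]' 100
python3 -m inch '[[0.8,0,0,0,0],[0.8,0,0,0,0],[0.8,0,0,0,0]]' 100
```

```text
from [ 0.5175  0.2478  0.2495 14.4   ]
call [0.0039, 0.0024, 0.1335, -0.5] len 0.134
time: 3.18
eef_pos: [0.5153, 0.2545, 0.1129]
tcp_rot: [0.608, 0.794, -0.001, -0.001]
contact_force: [0.6, -1.3, -0.2]
opening: 0.698
finger_force: 0.0
time: 3.6
eef_pos: [0.5188, 0.2541, 0.1177]
tcp_rot: [0.609, 0.793, 0.002, 0.001]
contact_force: [-0.8, 0.7, -0.2]
opening: 0.271
finger_force: 98.3
time: 3.85
eef_pos: [0.5189, 0.254, 0.1176]
tcp_rot: [0.609, 0.793, 0.002, 0.001]
contact_force: [-0.3, 2.2, 5.0]
opening: 0.269
finger_force: 98.9
```

```bash
python3 -c "
from h import *
plan((.519,.254,.145,14.9),(.465,.11,.155,-2),(.490,.066,.155,-19.5),start=(.5188,.2522,.116,14.9),per=.17)"
python3 -m inch '[[0.8,0,0,-0.006,0],[0.8,0,0,-0.012,0],[0.8,0,0,-0.02,0],[0.8,0,0,-0.029,0],[0.8,0,0,-0.029,0]]' 
python3 -m inch '[[0.8,0,0,0,0]]'
```

```text
from [ 0.5188  0.2522  0.116  14.9   ]
call [0.0017, 0.0007, -0.029, -0.0] len 0.029
call [-0.1253, -0.0892, -0.01, 16.9] len 0.154
call [-0.0431, 0.0265, -0.0, 17.5] len 0.051
time: 4.27
eef_pos: [0.519, 0.2536, 0.1471]
tcp_rot: [0.609, 0.793, 0.001, 0.001]
contact_force: [1.1, 0.2, -2.7]
opening: 0.267
finger_force: 98.3
time: 4.35
eef_pos: [0.5184, 0.2535, 0.1458]
tcp_rot: [0.609, 0.793, 0.001, 0.001]
contact_force: [0.5, -0.3, -3.7]
opening: 0.27
finger_force: 98.3
```

```bash
python3 -m inch '[[0.8,-0.02,-0.014,-0.004,3],[0.8,-0.048,-0.034,-0.008,7],[0.8,-0.077,-0.055,-0.01,11],[0.8,-0.105,-0.075,-0.01,15],[0.8,-0.127,-0.09,-0.01,17]]'
python3 -m inch '[[0.8,-0.01,0.006,0,4],[0.8,-0.021,0.013,0,8],[0.8,-0.032,0.02,0,12],[0.8,-0.043,0.0265,0,15],[0.8,-0.043,0.0265,0,17.5]]'
python3 -m inch '[[0.8,0,0,0,0],[0.8,0,0,0,0]]'
python3 - <<'E'
from h import *
np.set_printoptions(precision=4,suppress=True)
print(pose())
for n in("wrist","top","side"):
    p=shot(n,n+"2.png");C=cloud(p)
    hsv=cv2.cvtColor(p["pixels"],cv2.COLOR_RGB2HSV);H,S,V=[hsv[...,i].astype(int) for i in range(3)];Z=C[...,2];ok=p["depth"]>0
    br=ok&(np.hypot(C[...,0]-.565,C[...,1]-.038)<.045)
    for l,m in {"brass":br&(H>8)&(H<25)&(S>90)&(V>80),"seatdisc":br&(S<60)&(Z>.09)&(np.hypot(C[...,0]-.565,C[...,1]-.038)<.025),"blue":ok&(abs(Z-.107)<.005)&(np.hypot(C[...,0]-.585,C[...,1]-.03)<.09)&(H>100)&(H<130)&(S>90)}.items():
        P=C[m];print(n,l,len(P))
        if len(P)>10: c=cv2.minAreaRect((P[:,:2]*1000).astype(np.float32));print(P.mean(0),np.array(c[0]),np.array(c[1]),c[2])
    for q in("seat","pin_tip","handle"):
        for r in ctrl.tip_of(q,p)[:2]: print(q,r["at"],round(r["score"],2),at_z(p,r["at"],{"seat":.107,"pin_tip":.0825,"handle":.1735}[q]))
E
```

```text
time: 4.77
eef_pos: [0.462, 0.1058, 0.1543]
tcp_rot: [0.721, 0.693, -0.001, -0.0]
contact_force: [-0.3, -0.0, -3.4]
opening: 0.267
finger_force: 98.9
time: 5.18
eef_pos: [0.4893, 0.0617, 0.1548]
tcp_rot: [0.818, 0.575, -0.0, 0.001]
contact_force: [-0.3, 0.3, -3.6]
opening: 0.272
finger_force: 99.0
time: 5.35
eef_pos: [0.4881, 0.0635, 0.1544]
tcp_rot: [0.817, 0.577, -0.0, -0.0]
contact_force: [0.4, -0.3, -2.9]
opening: 0.268
finger_force: 99.0
[  0.4881   0.0635   0.1544 -19.5256]
wrist brass 333
[0.5664 0.0367 0.1055] [566.5401  37.2112] [26.8658 29.4389] 70.73788452148438
wrist seatdisc 2207
[0.563  0.0409 0.127 ] [566.491   38.7816] [34.9409 39.9116] 8.404293060302734
wrist blue 21273
[0.5868 0.0324 0.1067] [587.3112  29.7722] [ 80.9512 126.1618] 70.86906433105469
pin_tip [282.9, 228.7] 0.89 [0.4885 0.0592 0.0825]
handle [281.2, 297.8] 0.85 [0.489  0.0632 0.1735]
top brass 0
top seatdisc 27
[0.5788 0.037  0.1041] [578.5975  32.8387] [32.1227  5.8087] 84.12305450439453
top blue 879
[0.6102 0.0235 0.1062] [607.8617  22.7332] [79.0876 79.5062] 74.86060333251953
seat [284.9, 208.5] 0.78 [0.5708 0.0402 0.107 ]
pin_tip [162.1, 269.0] 0.76 [0.4396 0.3237 0.0825]
pin_tip [155.7, 209.6] 0.7 [0.578  0.3438 0.0825]
handle [146.9, 268.8] 0.59 [0.4386 0.3261 0.1735]
handle [157.6, 170.5] 0.26 [0.6472 0.3117 0.1735]
side brass 21
[0.5645 0.0366 0.1037] [564.8856  37.6786] [15.3654 10.075 ] 71.09033203125
side seatdisc 111
[0.5594 0.037  0.138 ] [561.3047  38.0895] [33.5827 42.3809] 62.704681396484375
side blue 998
[0.5826 0.0258 0.1054] [584.0361  27.8325] [ 82.5142 124.3634] 69.71581268310547
seat [270.8, 211.1] 0.66 [0.5623 0.0343 0.107 ]
pin_tip [168.8, 181.8] 0.94 [0.426  0.2997 0.0825]
pin_tip [242.0, 227.1] 0.79 [0.4893 0.0541 0.0825]
handle [164.6, 160.8] 0.87 [0.4229 0.2807 0.1735]
```

View pics/wrist2.png

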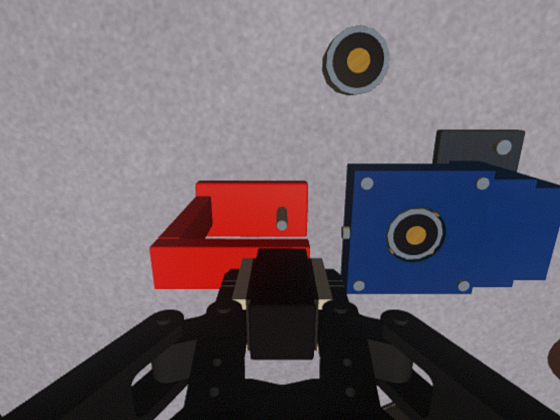

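The wrist image shows the poker held straight, with the pin tip at about (282,224). The bearing hub is at about (416,236), the block's front face is parallel to the poker and the block top looks clear.

Run:
```python
from h import *
np.set_printoptions(precision=4,suppress=True)
p=shot("wrist");C=cloud(p);px=p["pixels"]
hsv=cv2.cvtColor(px,cv2.COLOR_RGB2HSV);H,S,V=[hsv[...,i].astype(int) for i in range(3)]
print(pose())
m=((H>8)&(H<25)&(S>110)&(V>80)).astype(np.uint8);m[:,:395]=0;m[:,440:]=0;m[:215]=0;m[258:]=0
n,l,st,ce=cv2.connectedComponentsWithStats(m);i=1+st[1:,4].argmax();print("hub",st[i],ce[i],at_z(p,ce[i],.105),C[int(ce[i][1]),int(ce[i][0])])
# outer bearing ring
b=((S<110)).astype(np.uint8);b[:,:380]=0;b[:,450:]=0;b[:200]=0;b[270:]=0
cs,_=cv2.findContours(b,cv2.RETR_EXTERNAL,cv2.CHAIN_APPROX_NONE);c=max(cs,key=cv2.contourArea);e=cv2.fitEllipse(c);print("ring",e,at_z(p,e[0],.105))
# pin
sub=((S[200:240,270:295]<110)).astype(np.uint8);n,l,st,ce=cv2.connectedComponentsWithStats(sub);print(st+[270,200,0,0,0],ce+[270,200])
for r in range(212,234,2): print(r,[f"{C[r,c,2]*1000:.0f}/{V[r,c]}" for c in range(276,290,2)])
```

```text
[  0.4885   0.0636   0.1549 -19.5698]
hub [405 226  20  19 300] [414.3833 234.9133] [0.5663 0.0366 0.105 ] [0.5661 0.0375 0.1056]
ring ((413.4416809082031, 233.53472900390625), (49.88119888305664, 57.73066329956055), 60.60479736328125) [0.566  0.0377 0.105 ]
[[270 200  25  40 749]
 [277 207  10  23 201]
 [270 237  25   2  50]] [[282.0961 218.5407]
 [281.6418 218.597 ]
 [282.     237.5   ]]
212 ['53/155', '62/62', '64/67', '66/68', '63/66', '58/69', '50/204']
214 ['59/141', '68/62', '69/63', '70/68', '68/64', '64/65', '48/207']
216 ['64/135', '72/61', '74/65', '74/66', '73/58', '69/65', '49/201']
218 ['71/135', '76/61', '79/63', '77/65', '77/63', '73/66', '49/196']
220 ['75/128', '81/62', '80/83', '80/82', '81/76', '77/56', '49/193']
222 ['80/118', '82/107', '81/133', '79/137', '83/127', '81/74', '48/191']
224 ['81/128', '81/137', '79/135', '80/131', '81/134', '81/109', '50/188']
226 ['80/148', '81/138', '82/138', '81/138', '81/134', '80/115', '49/195']
228 ['48/184', '82/115', '82/139', '82/140', '81/137', '49/164', '50/204']
230 ['48/204', '49/185', '49/180', '50/148', '49/182', '50/204', '50/199']
232 ['48/201', '48/202', '49/202', '50/200', '50/200', '48/198', '49/200']
```

Run:
```python
from h import *
p=shot("wrist");t=at_z(p,(281.3,225),.0812);print(t,pose())
d=np.array([.5661,.0372])-t[:2];y=np.radians(-19.57);print("tool x,y",-np.sin(y)*d[0]+np.cos(y)*d[1],np.cos(y)*d[0]+np.sin(y)*d[1])
```

```text
[0.48868954 0.06154826 0.0812    ] [  0.48848689   0.06358336   0.15483532 -19.57136003]
tool x,y 0.0029875437033805054 0.0810943343808125
```

```bash
python3 -m inch '[[0.8,0.003,0.0,0.004,0],[0.8,0.003,0.015,0.008,0],[0.8,0.003,0.035,0.008,0],[0.8,0.003,0.055,0.008,0],[0.8,0.003,0.070,0.008,0]]'
python3 -m inch '[[0.8,0,0.008,0,0],[0.8,0,0.0156,0,0],[0.8,0,0.0156,0,0],[0.8,0,0.0156,0,0]]'
python3 -m inch '[[0.8,0,0,-0.001,0],[0.8,0,0,-0.002,0],[0.8,0,0,-0.003,0]]'
python3 -m inch '[[0.8,0,0,-0.0005,0],[0.8,0,0,-0.001,0]]'
python3 -m inch '[[0.8,0,0,-0.0005,0],[0.8,0,0,-0.001,0]]'
```

```text
time: 6.47
eef_pos: [0.5567, 0.0426, 0.1465]
tcp_rot: [0.817, 0.577, 0.0, 0.0]
contact_force: [-0.1, -0.2, -3.0]
opening: 0.263
finger_force: 99.1
time: 6.8
eef_pos: [0.5697, 0.0379, 0.1464]
tcp_rot: [0.817, 0.577, -0.0, -0.001]
contact_force: [0.2, -0.1, -3.2]
opening: 0.268
finger_force: 99.1
time: 7.05
eef_pos: [0.5696, 0.038, 0.1499]
tcp_rot: [0.817, 0.577, -0.0, -0.0]
contact_force: [0.1, -0.2, -3.5]
opening: 0.267
finger_force: 99.1
time: 7.22
eef_pos: [0.5699, 0.0379, 0.1507]
tcp_rot: [0.817, 0.577, 0.0, -0.0]
contact_force: [1.3, 0.2, -6.4]
opening: 0.269
finger_force: 98.9
time: 7.38
eef_pos: [0.5698, 0.0378, 0.1508]
tcp_rot: [0.817, 0.577, -0.0, -0.0]
contact_force: [2.1, -0.4, -9.6]
opening: 0.269
finger_force: 98.3
```

```bash
f() { grep -E "eef|contact"; }
python3 -m inch '[[0.8,0,0,0.003,0],[0.8,0.0032,-0.0013,0.003,0],[0.8,0.0032,-0.0013,0.0018,0],[0.8,0.0032,-0.0013,0.0007,0],[0.8,0.0032,-0.0013,0,0]]' | f
python3 -m inch '[[0.8,0,0,0.003,0],[0.8,0.0013,-0.0032,0.003,0],[0.8,0.0013,-0.0032,0.0018,0],[0.8,0.0013,-0.0032,0.0007,0],[0.8,0.0013,-0.0032,0,0]]' | f
python3 -m inch '[[0.8,0,0,0.003,0],[0.8,-0.0013,-0.0032,0.003,0],[0.8,-0.0013,-0.0032,0.0018,0],[0.8,-0.0013,-0.0032,0.0007,0],[0.8,-0.0013,-0.0032,0,0]]' | f
python3 -m inch '[[0.8,0,0,0.003,0],[0.8,-0.0032,-0.0013,0.003,0],[0.8,-0.0032,-0.0013,0.0018,0],[0.8,-0.0032,-0.0013,0.0007,0],[0.8,-0.0032,-0.0013,0,0]]' | f
python3 -m inch '[[0.8,0,0,0.003,0],[0.8,-0.0032,0.0013,0.003,0],[0.8,-0.0032,0.0013,0.0018,0],[0.8,-0.0032,0.0013,0.0007,0],[0.8,-0.0032,0.0013,0,0]]' | f
python3 -m inch '[[0.8,0,0,0.003,0],[0.8,-0.0013,0.0032,0.003,0],[0.8,-0.0013,0.0032,0.0018,0],[0.8,-0.0013,0.0032,0.0007,0],[0.8,-0.0013,0.0032,0,0]]' | f
python3 -m inch '[[0.8,0,0,0.003,0],[0.8,0.0013,0.0032,0.003,0],[0.8,0.0013,0.0032,0.0018,0],[0.8,0.0013,0.0032,0.0007,0],[0.8,0.0013,0.0032,0,0]]' | f
```

```text
eef_pos: [0.5696, 0.0415, 0.1517]
contact_force: [-1.9, 1.4, -5.0]
eef_pos: [0.5678, 0.0434, 0.1524]
contact_force: [0.8, 1.1, -3.9]
eef_pos: [0.5634, 0.0433, 0.151]
contact_force: [0.0, -0.8, -9.3]
eef_pos: [0.5614, 0.0405, 0.1508]
contact_force: [2.6, -0.3, -12.1]
eef_pos: [0.5618, 0.037, 0.1508]
contact_force: [3.5, -1.5, -13.9]
eef_pos: [0.5646, 0.0348, 0.1508]
contact_force: [3.8, -1.0, -15.0]
eef_pos: [0.568, 0.0352, 0.1508]
contact_force: [4.9, -1.0, -14.3]
```

```bash
python3 -m inch '[[0.8,0,0,0.004,0],[0.8,0.008,-0.0019,0.004,0],[0.8,0.008,-0.0019,0.0028,0],[0.8,0.008,-0.0019,0.0016,0],[0.8,0.008,-0.0019,0.0005,0]]'
python3 -m inch '[[0.8,0,0,-0.001,0],[0.8,0,0,-0.001,0]]'
python3 -m inch '[[0.8,0,0,-0.001,0],[0.8,0,0,-0.002,0]]'
```

```text
time: 10.72
eef_pos: [0.5691, 0.0435, 0.1523]
tcp_rot: [0.817, 0.577, 0.0, 0.0]
contact_force: [-0.2, 0.3, -3.6]
opening: 0.271
finger_force: 100.1
time: 10.88
eef_pos: [0.5691, 0.0432, 0.1531]
tcp_rot: [0.817, 0.577, 0.0, 0.0]
contact_force: [0.6, -0.2, -3.6]
opening: 0.269
finger_force: 100.1
time: 11.05
eef_pos: [0.5687, 0.0432, 0.1544]
tcp_rot: [0.817, 0.577, -0.0, -0.0]
contact_force: [-0.7, 0.2, -2.7]
opening: 0.269
finger_force: 100.1
```

```bash
f() { grep -E "eef|contact"; }
python3 -m inch '[[0.8,0,0,-0.001,0],[0.8,0,0,-0.002,0],[0.8,0,0,-0.003,0]]'|f
python3 -m inch '[[0.8,0,0,-0.001,0],[0.8,0,0,-0.002,0],[0.8,0,0,-0.003,0]]'|f
python3 -m inch '[[0.8,0,0,-0.0005,0],[0.8,0,0,-0.001,0],[0.8,0,0,-0.0015,0]]'|f
python3 -m inch '[[0.8,0,0,-0.0005,0],[0.8,0,0,-0.001,0],[0.8,0,0,-0.0015,0]]'|f
```

```text
eef_pos: [0.5686, 0.0433, 0.1569]
contact_force: [1.8, -0.4, -9.4]
eef_pos: [0.5681, 0.0436, 0.159]
contact_force: [1.3, 1.0, -11.0]
eef_pos: [0.5685, 0.0436, 0.1614]
contact_force: [1.7, 2.1, -10.0]
eef_pos: [0.5686, 0.0435, 0.1632]
contact_force: [0.8, 2.3, -10.3]
```

```bash
f() { grep -E "eef|contact"; }
python3 -m inch '[[0.8,0,0,-0.001,0],[0.8,0,0,-0.002,0],[0.8,0,0,-0.003,0],[0.8,0,0,-0.004,0]]'|f
python3 -m inch '[[0.8,0,0,-0.0006,0],[0.8,0,0,-0.0012,0],[0.8,0,0,-0.0015,0]]'|f
python3 -c "
from h import *
p=shot('side','side3.png');C=cloud(p);n=np.hypot(C[...,0]-.565,C[...,1]-.0365)<.012
print(np.percentile(C[n&(p['depth']>0)][:,2],[5,25,50,75,95]),pose())
cv2.imwrite('pics/side3c.png',cv2.resize(p['pixels'][140:270,190:350,::-1],None,fx=4,fy=4))"
```

```text
eef_pos: [0.5687, 0.0433, 0.1674]
contact_force: [2.0, 1.5, -10.0]
eef_pos: [0.5687, 0.0433, 0.169]
contact_force: [1.2, 2.2, -9.0]
[-0.00199386  0.14662608  0.19299988  0.25551134  0.45349678] [  0.56874174   0.04329071   0.16905151 -19.57157601]
```

View pics/side3c.png

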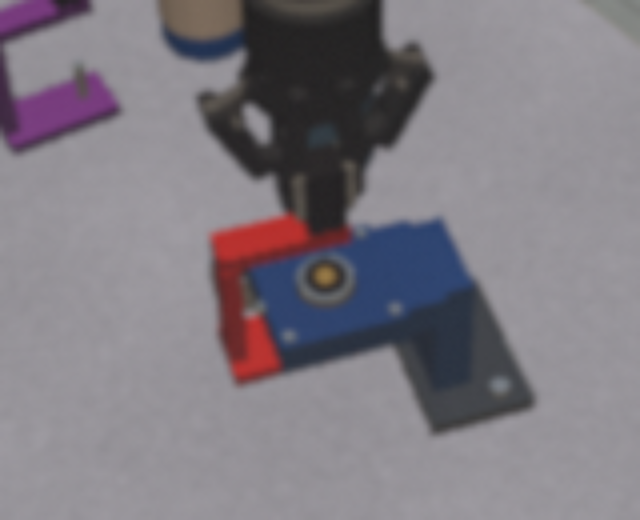

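The side crop shows the pin under the block. The bearing at (325,275) has moved up from the seat and the poker is still straight.

```bash
python3 -c "
from h import *
p=shot('side');C=cloud(p);print((C[205:213,267:276,2]*1000).round().astype(int))"
```

```text
[[ 118  116  116  120  116  117  120  113  115]
 [ 120  114  117  115  115  116  120  116  115]
 [ 115  115  117  117  121  115  119  115  117]
 [ 117  113  117 1001  117  115  116  120  116]
 [ 117  115  119  116  115  118  118  115  110]
 [ 112  114  114  117  114  117  117  115  117]
 [ 113  114  111  111  113  112  115  116  116]
 [ 115  116  115  112  114  114  114  115  114]]
```

```bash
f() { grep -E "eef|contact"; }
python3 -m inch '[[0.8,0,0,-0.0006,0],[0.8,0,0,-0.001,0]]'|f
python3 -m inch '[[0.8,0,0,0.004,0],[0.8,0,0,0.01,0],[0.8,0,0,0.017,0],[0.8,0,0,0.025,0],[0.8,0,0,0.027,0]]'|f
python3 -m inch '[[0.8,0,0,0,0],[0.8,0,0,0,0]]'|f
```

```text
eef_pos: [0.5687, 0.0433, 0.1697]
contact_force: [1.8, 1.3, -9.7]
eef_pos: [0.5683, 0.0431, 0.1414]
contact_force: [-0.4, 0.8, -2.3]
eef_pos: [0.5688, 0.0431, 0.1426]
contact_force: [-0.4, -0.5, -3.2]
```

```bash
f() { grep -E "eef|contact"; }
python3 -m inch '[[0.8,0,0,-0.002,0],[0.8,0,0,-0.0035,0],[0.8,0,0,-0.0035,0]]'|f
python3 -m inch '[[0.8,0,-0.01,0,0],[0.8,0,-0.03,0,0],[0.8,0,-0.055,0,0],[0.8,0,-0.08,0,0],[0.8,0,-0.1,0,0]]'|f
python3 -m inch '[[0.8,0.01,-0.003,0,0],[0.8,0.025,-0.009,0,0],[0.8,0.042,-0.015,0.004,0],[0.8,0.048,-0.018,0.008,0],[0.8,0.048,-0.018,0.012,0]]'|f
python3 -m inch '[[0.8,0,0,0.004,0],[0.8,0,0,0.008,0],[0.8,0,0,0.011,0],[0.8,0,0,0.012,0],[0.8,0,0,0.013,0]]'|f
python3 -m inch '[[0.8,0,0,0.001,0],[0.8,0,0,0.001,0]]'|f
```

```text
eef_pos: [0.5693, 0.0432, 0.1473]
contact_force: [0.4, -0.4, -3.4]
eef_pos: [0.472, 0.0775, 0.1459]
contact_force: [-0.7, 0.2, -3.7]
eef_pos: [0.4734, 0.1293, 0.1343]
contact_force: [-0.0, -0.3, -2.9]
eef_pos: [0.4736, 0.1275, 0.121]
contact_force: [0.2, -0.5, -3.0]
eef_pos: [0.4737, 0.1278, 0.1203]
contact_force: [-0.3, -0.6, -3.6]
```

```bash
f() { grep -E "eef|contact"; }
python3 -m inch '[[0.8,0,0,0.001,0],[0.8,0,0,0.002,0],[0.8,0,0,0.003,0],[0.8,0,0,0.003,0]]'|f
python3 -m inch '[[0.8,0,0,0.0005,0],[0.8,0,0,0.0005,0]]'|f
```

```text
eef_pos: [0.4739, 0.1281, 0.1176]
contact_force: [-0.2, -0.6, -2.3]
eef_pos: [0.474, 0.1281, 0.1176]
contact_force: [-1.3, 0.3, 2.6]
```

```bash
f() { grep -E "eef|contact|opening"; }
python3 -m inch '[[0.3,0,0,0,0],[0.3,0,0,0,0],[0.3,0,0,0,0],[0.3,0,0,0,0]]' 80|f
python3 -m inch '[[0.3,0,0,-0.02,0],[0.3,0,0,-0.05,0],[0.3,0,0,-0.085,0],[0.3,0,0,-0.11,0],[0.3,0,0,-0.11,0]]'|f
python3 -c "
from h import *
plan((.545,-.005,.23,-19.5))"
```

```text
eef_pos: [0.4739, 0.1281, 0.117]
contact_force: [-0.3, 0.4, -0.5]
opening: 0.698
eef_pos: [0.4772, 0.1283, 0.2339]
contact_force: [0.7, 0.0, -0.3]
opening: 0.697
from [  0.4772   0.1283   0.2339 -19.572 ]
call [-0.1029, 0.1085, 0.0039, -0.072] len 0.15
```

```bash
f() { grep -E "eef|contact|opening"; }
python3 -m inch '[[0.3,-0.012,0.023,0,0],[0.3,-0.024,0.046,0,0],[0.3,-0.036,0.069,0,0],[0.3,-0.048,0.092,0,0],[0.3,-0.056,0.115,0,0]]'|f
python3 -m inch '[[0.3,0,0,0,0],[0.3,0,0,0,0]]'|f
python3 - <<'E'
from h import *
np.set_printoptions(precision=4,suppress=True)
p=shot("wrist","w4.png");C=cloud(p);q=pose();print(q)
Z=C[...,2];near=np.hypot(C[...,0]-.566,C[...,1]-.0372)<.035
m=near&(p["depth"]>0)&(Z>.112)&(Z<.13);P=C[m];print(len(P),P.mean(0),cv2.minEnclosingCircle((P[:,:2]*1000).astype(np.float32)),np.median(P[:,2]))
h=C[(p["depth"]>0)&(abs(Z-.157)<.006)&(np.hypot(C[...,0]-.474,C[...,1]-.128)<.05)];print("handle",len(h),h.mean(0) if len(h) else "")
E
```

```text
eef_pos: [0.5636, 0.0355, 0.226]
contact_force: [0.4, 0.3, -0.2]
opening: 0.701
eef_pos: [0.5634, 0.036, 0.2258]
contact_force: [-0.3, -0.1, 0.8]
opening: 0.699
[  0.5628   0.0367   0.2259 -19.6202]
1416 [0.5653 0.0372 0.1169] ((564.9915161132812, 36.421512603759766), 17.007055282592773) 0.11707540112844736
handle 1693 [0.4758 0.126  0.1565]
```

View pics/w4.png

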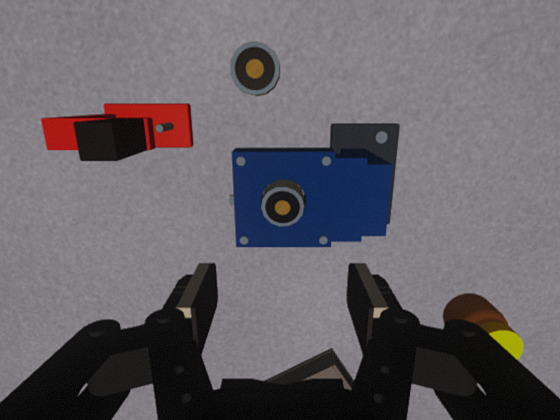

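The wrist view shows the poker standing at left (115,140). The bearing at (283,207) is proud and between the fingers, with its top at 117 mm.

```bash
f() { grep -E "eef|contact|opening|finger"; }
python3 -m inch '[[0.3,0.0016,0.0016,0.03,0],[0.3,0.0016,0.0016,0.06,0],[0.3,0.0016,0.0016,0.085,0],[0.3,0.0016,0.0016,0.1,0],[0.3,0.0016,0.0016,0.11,0]]' 80|f
python3 -m inch '[[0.3,0,0,0.004,0],[0.3,0,0,0.007,0],[0.3,0,0,0.009,0],[0.3,0,0,0.0095,0],[0.3,0,0,0.0095,0]]'|f
python3 -m inch '[[0.75,0,0,0,0],[0.75,0,0,0,0],[0.75,0,0,0,0],[0.75,0,0,0,0],[0.75,0,0,0,0]]' 80|f
python3 -m inch '[[0.75,0,0,0,0],[0.75,0,0,0,0]]'|f
```

```text
eef_pos: [0.5628, 0.0389, 0.114]
contact_force: [-0.3, -0.8, 0.1]
opening: 0.7
finger_force: 0.0
eef_pos: [0.566, 0.0377, 0.1084]
contact_force: [-0.7, 0.0, 0.1]
opening: 0.699
finger_force: 0.0
eef_pos: [0.5654, 0.0379, 0.1076]
contact_force: [-0.3, 0.8, 0.8]
opening: 0.35
finger_force: 79.0
eef_pos: [0.5653, 0.0379, 0.1075]
contact_force: [-0.2, 0.4, 2.3]
opening: 0.353
finger_force: 79.1
```

```bash
f() { grep -E "eef|contact|opening|finger"; }
python3 -m inch '[[0.75,0,0,-0.002,0],[0.75,0,0,-0.004,0],[0.75,0,0,-0.006,0],[0.75,0,0,-0.008,0]]'|f
python3 -m inch '[[0.75,0,0,-0.003,0],[0.75,0,0,-0.006,0],[0.75,0,0,-0.009,0],[0.75,0,0,-0.012,0]]'|f
python3 -m inch '[[0.75,0,0,-0.008,0],[0.75,0,0,-0.02,0],[0.75,0,0,-0.035,0],[0.75,0,0,-0.05,0],[0.75,0,0,-0.06,0]]'|f
python3 -m inch '[[0.75,0,0,0,0],[0.75,0,0,0,0]]'|f
python3 - <<'E'
from h import *
p=shot("wrist","w5.png");shot("side","side5.png")
s=cv2.imread("pics/side5.png")[110:250,190:370];w=cv2.imread("pics/w5.png")
s=cv2.resize(s,None,fx=2.9,fy=2.9);w=w[:, 140:420];h=min(len(s),len(w));cv2.imwrite("pics/c5.png",cv2.hconcat([s[:h],w[:h]]));print(s.shape)
plan((.491,-.285,.2,-19.5),(.491,-.285,.09,11.5))
E
```

```text
eef_pos: [0.5644, 0.0377, 0.1143]
contact_force: [1.0, -0.4, -5.1]
opening: 0.348
finger_force: 79.5
eef_pos: [0.5659, 0.0374, 0.1286]
contact_force: [-0.1, -0.1, -1.0]
opening: 0.347
finger_force: 80.0
eef_pos: [0.5663, 0.0376, 0.1904]
contact_force: [0.2, -0.2, -1.0]
opening: 0.355
finger_force: 80.0
eef_pos: [0.5658, 0.0377, 0.1886]
contact_force: [0.6, -0.3, -1.5]
opening: 0.35
finger_force: 80.0
(406, 522, 3)
from [  0.5647   0.0378   0.1865 -19.5748]
call [-0.1644, 0.0194, -0.0067, -0.0374] len 0.166
call [-0.1644, 0.0193, -0.0067, -0.0374] len 0.166
call [0.0, -0.0, 0.11, -31.0] len 0.11
```

View pics/c5.png

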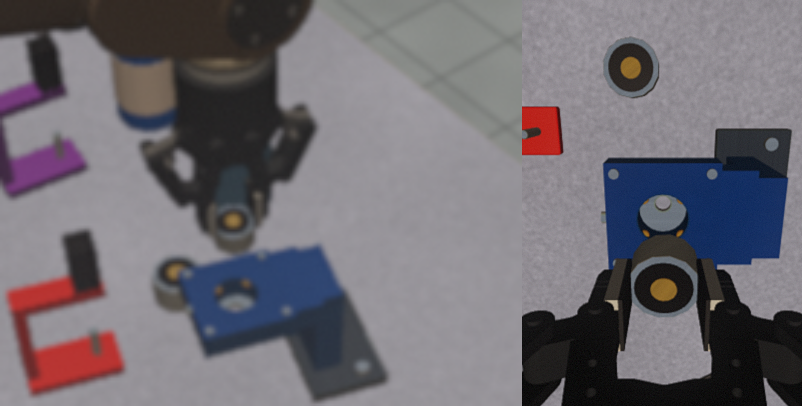

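The crops show the bearing held level between the pads (665,285), the seat empty and the poker still standing at left. Next is the tray.

```bash
f() { grep -E "eef|contact|opening|finger"; }
python3 -m inch '[[0.75,-0.02,0.002,0,0],[0.75,-0.055,0.006,0,0],[0.75,-0.092,0.011,0,0],[0.75,-0.129,0.015,0,0],[0.75,-0.165,0.0193,0,0]]'|f
python3 -m inch '[[0.75,-0.037,0.004,0,0],[0.75,-0.074,0.009,0,0],[0.75,-0.111,0.013,0,0],[0.75,-0.145,0.017,0,0],[0.75,-0.164,0.0193,0,0]]'|f
python3 -m inch '[[0.75,0,0,0.02,0],[0.75,0,0,0.05,0],[0.75,0,0,0.08,0],[0.75,0,0,0.11,0],[0.75,0,0,0.13,0]]'|f
python3 -m inch '[[0.75,0,0,0.008,0],[0.75,0,0,0.016,0],[0.75,0,0,0.022,0],[0.75,0,0,0.026,0],[0.75,0,0,0.029,0]]'|f
python3 -m inch '[[0.75,0,0,0,0],[0.75,0,0,0,0]]'|f
```

```text
eef_pos: [0.5269, -0.1252, 0.186]
contact_force: [0.2, 1.1, -0.2]
opening: 0.347
finger_force: 80.0
eef_pos: [0.4898, -0.2882, 0.186]
contact_force: [-0.6, -0.5, -0.3]
opening: 0.349
finger_force: 80.0
eef_pos: [0.4891, -0.2835, 0.0528]
contact_force: [-0.8, 0.4, -1.4]
opening: 0.346
finger_force: 80.0
eef_pos: [0.4921, -0.2857, 0.029]
contact_force: [1.0, -0.3, -0.4]
opening: 0.345
finger_force: 80.0
eef_pos: [0.4919, -0.2856, 0.0291]
contact_force: [-1.0, -0.2, -0.5]
opening: 0.35
finger_force: 80.0
```

```bash
f() { grep -E "eef|contact"; }
python3 -m inch '[[0.75,0,0,0.003,0],[0.75,0,0,0.006,0],[0.75,0,0,0.009,0],[0.75,0,0,0.01,0],[0.75,0,0,0.011,0]]'|f
python3 -m inch '[[0.75,0,0,0.0007,0],[0.75,0,0,0.0014,0],[0.75,0,0,0.0014,0]]'|f
python3 -m inch '[[0.75,0,0,0.0007,0],[0.75,0,0,0.0014,0],[0.75,0,0,0.0014,0]]'|f
```

```text
eef_pos: [0.4919, -0.285, 0.0189]
contact_force: [-2.6, 4.1, 12.9]
eef_pos: [0.4921, -0.2848, 0.0187]
contact_force: [-3.2, 5.4, 14.8]
eef_pos: [0.4922, -0.2847, 0.0185]
contact_force: [-5.2, 7.5, 21.0]
```

```bash
f() { grep -E "eef|contact|opening"; }
python3 -m inch '[[0.75,0,0,-0.002,0],[0.75,0,0,-0.0035,0],[0.75,0,0,-0.0035,0]]'|f
python3 -m inch '[[0.55,0,0,0,0],[0.4,0,0,0,0],[0.25,0,0,0,0],[0.25,0,0,0,0],[0.25,0,0,0,0]]' 30|f
python3 -m inch '[[0.25,0,0,-0.01,0],[0.25,0,0,-0.03,0],[0.25,0,0,-0.06,0],[0.25,0,0,-0.1,0],[0.25,0,0,-0.14,0]]'|f
python3 -m inch '[[0.25,0,0,0,0],[0.25,0,0,0,0],[0.25,0,0,0,0]]'|f
python3 - <<'E'
from h import *
p=shot("wrist","w6.png");q=shot("top","top6.png")
t=cv2.resize(q["pixels"][120:320,110:480,::-1],(560,303));cv2.imwrite("pics/c6.png",cv2.vconcat([t,cv2.resize(p["pixels"][:,:,::-1],(560,420))[:296]]))
E
```

```text
eef_pos: [0.492, -0.2853, 0.0191]
contact_force: [-0.6, 1.9, 6.7]
opening: 0.347
eef_pos: [0.4912, -0.2851, 0.0176]
contact_force: [-1.4, -0.2, -0.3]
opening: 0.747
eef_pos: [0.4907, -0.2846, 0.1591]
contact_force: [0.0, -0.4, 0.2]
opening: 0.748
eef_pos: [0.4913, -0.2851, 0.1585]
contact_force: [-0.9, -0.6, -1.2]
opening: 0.745
```

View pics/c6.png

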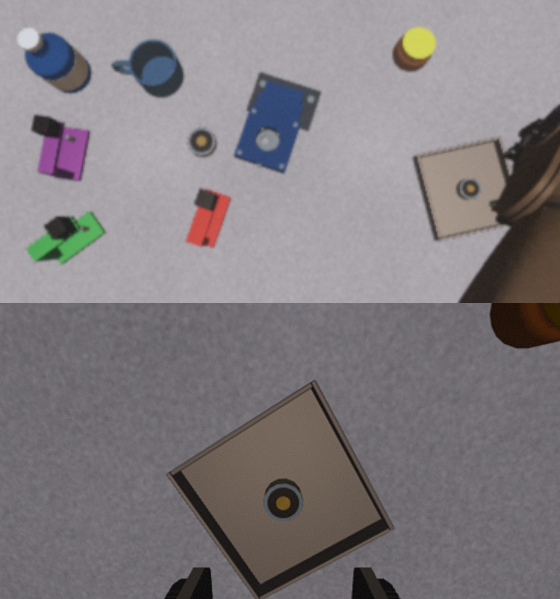

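The bearing lies upright in the tray (283,500) and the poker is standing clear at (207,215). The mug, bottle and jar haven't moved, and the arm is touching nothing.

```bash
python3 -c "
from plant import ctrl
print(ctrl.get_state()['time'],ctrl.sign_off())"
```

```text
the job is handed in; nothing more can be done
23.9833 None
```

The job is done and handed in at 24.0 s: the bearing was poked up, pulled out and laid in the tray, the poker stands upright clear of the bracket, and the mug, bottle and jar were left where they were.

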